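# Load the paste syringe and lock the clamp

### The arm

A 6-joint arm with a two-finger parallel gripper is mounted at the origin on a cart in front of the work surface, level with it; the furniture and walls round the work are solid. World frame = base frame: x ahead of the robot, y to its left, z up, the work surface at z = 0. Lengths are in m, angles in rad, forces in N, time in s.
With the tool pointing down it reaches from about 0.275 to 0.85 m from the base axis. Payload 5.2 kg.
Tool frame: the origin (TCP) lies between the finger pads; the fingertips stand 25 mm ahead of it and the grasp point (between the pads) lies 6 mm ahead of it; z points along the fingers, y is the direction in which the jaws open and shut (so a half turn about z gives the same grasp; the last joint's range is limited). The gripper opens to 85 mm and grips with 20 to 120 N. Pads are 22 mm wide; open, the fingers measure 114 mm over their backs; the gripper's body (76 mm by 85 mm) begins 54 mm behind the grasp point. The pads swing forward as they close: fully open they stand 13 mm farther back than shut.
Start: joints at [1.071, 0.259, 1.535, -0, 1.348, -0.203], TCP at [0.161, 0.526, 0.256] pointing down, gripper open.
Joint ranges: [-3.14, 3.14], [-0.91, 2.08], [0.19, 2.58], [-1.22, 4.36], [0.22, 2.71], [-3.12, 3.12]. Speed limits (rad/s): [2.57, 2.57, 3.14, 3.14, 3.14, 3.14].

### API

Orientations are given as a rotation vector (axis times angle).
In Python, from rig import r gives the robot as it stands.
- The arm moves only by the tool jog_arm, never from a script. Its argument "series" is a list of rows, each a list of 3 entries, a list of its own where there are three numbers: the shift along the tool's x, y, z in m, then the turn, a rotation vector about the tool's x, y, z in rad, then the opening, from -1 (shut) to 1 (fully open). A call has 1 to 10 rows; each row is the pose to reach, as a shift and turn from the pose commanded when the call began, along the tool's axes at that moment; what a row does not reach only later rows make up. A row lasts 1/10 s, in which the tool goes at most 50 mm and 8.59 degrees, less where a joint would pass 70% of its speed; a pose out of reach is approached as far as the arm can. A call with a gripper value outside its range is refused whole. The fingers move at their own pace and stop on an object; "grip_force" is the grip in N (left out, the last holds). Time passes only in rows, so rows that repeat a pose let the fingers close. It gives the time, the measured TCP pose, the force and the opening at its end, in the units of the state.
- r.observe(): the state, without advancing time (a new reading comes with each control period).
- r.capture(name): name is "side" or "top"; returns a dict with "color" (480x640x3 uint8, red, green, blue), "intrinsics" (3x3 intrinsics, pixels), "dist" ([k1, k2, p1, p2, k3] as OpenCV has them; the pictures are not rectified), "R" (3x3) and "t" (3): a world point X has camera coordinates R X + t. Camera axes: x right, y down, z forward; pixel columns grow to the right and rows downward; lengths in m; the calibration is good to about 2 mm. A picture is of the moment at which its call begins. There is no depth.
- r.close_job(): hands the job in, once; it reports no verdict.
Trained networks look in a picture, given as the dict that the camera call returned (one of the last four; its "shot" number tells which), for a name from the list of things; names that differ only in an ending like _2 or _b are one class to them, and where a whole thing is asked for, a point or a joint stands for the part that bears it (a point fixed in the world has none). Each returns a list of dicts, best first, with "conf" (0 to 1); they miss things now and then, are a little off and sometimes report something else, mostly with a low value. They report only what shows in the picture. A call takes as long as a camera call. They do not tell look-alikes from the thing itself.
- r.spot_in(picture, target): "location" ([x, y, z] in m, in world coordinates, good to about 4 mm: the middle of the surface that is visible of it).
- r.spot_point(picture, target): "location" ([x, y, z] in m, in world coordinates, good to about 4 mm: a listed point, or the origin of a listed thing).
The state is a dict: "clock": time; "joint_pos": joint angles; "dq": joint speeds; "effort": joint torques, N m; "tcp_pos": TCP position; "tcp_rot": TCP orientation; "wrist_force": force on the tool from outside, world axes, zero at the start; "ft_torque": the same for the moment, N m; "width": finger opening in m.
Only numpy, scipy, OpenCV 4.12 (cv2) and the standard library are available. Lean on these libraries where they do the work, as an engineer would, in place of code of your own. Each camera call takes 0.05 s, during which the arm holds its last target.

### The job

Lay the solder paste syringe in the sloping V-cradle of the metal stand, thin nozzle downhill, with the front of its barrel against the stop at the low end. Then swing the stand's clamp plate fully down over the syringe and slide the knobbed bolt fully across to lock it. Leave the marker, the dish of screws and the cutters where they lie.

Things in the scene. Friction and masses are not known exactly. Their poses are not given: they have to be found in the camera images.
- stand: Fixed metal syringe stand, foot 150 x 110 mm, deck sloping at 30 deg, about 125 mm high with the clamp shut. Origin: centre of its underside. Its x points horizontally to the deck's high end (roughly away from the robot), y to the left, z up.
- deck_zero (a point): Point on the deck's upper face, 45 mm above the stand's origin; zero of the deck coordinates (mm) in these notes: u = uphill along the deck = (cos30, 0, sin30) in the stand's x,y,z; v = the stand's y; n = deck normal = (-sin30, 0, cos30). Deck: u -62 to 92, v -58 to 58. Hinge ears at u 72 to 86, v 19 to 27 either side, n up to 38.
- cradle_gap (a point): Point on the cradle's axis (u 2, v 0, n 22) midway between the two 90-degree V-blocks, which carry the syringe along u. Blocks at u -33 to -22 and u 26 to 36; mouths 25 mm wide, tops at n 26. The 48 mm between them is empty down to the deck (n 0) and sideways: room for fingers.
- seat_front (a point): Fixed point where the front end of the syringe's barrel belongs: on the cradle's axis at the stop (u -33, v 0, n 22). The stop is a 6 mm thick forked plate, its uphill face at u -33, n up to 29; a 6 mm slot lets the nozzle through.
- seat_back (a point): Fixed point where the back end of the syringe's barrel belongs: on the cradle's axis (u 40, v 0, n 22), 73 mm uphill of seat_front.
- syringe: Loose syringe of solder paste, lying; 100 mm long, about 30 g, pale yellow-green with a thin green nozzle at one end, a blue cap at the other. Its solid barrel is a rod 13 mm in diameter, 73 mm long. Origin on its underside, 7 mm below the axis, 33 mm behind the barrel's front; -y points to the nozzle, z up as it lies at the start. Middle of the barrel: y +3.5 mm.
- syringe_front (a point): Front end of the syringe's barrel (nozzle end), on its axis. The thin nozzle reaches about 17 mm farther.
- syringe_back (a point): Back end of the syringe's barrel (blue cap end), on its axis.
- gate (a joint): Angle of the clamp plate, rad: 0 = fully down over the syringe's upper end, parallel to the deck; grows as it swings up and back uphill; 2.09 = upright, 2.35 = stop. Starts at 2.0 to 2.25. Steel plate 58 mm long from hinge to free end, 36 wide, 6 thick. Stiff hinge: stays where left, about 1 N at the free end moves it. Down: n 30 to 36, about 1 mm above a seated syringe.
- gate_hinge (a point): Fixed point on the clamp plate's hinge axis (u 79, v 0, n 33 mm), in the middle of its width; the axis runs along v.
- gate_end (a point): Middle of the clamp plate's free end edge, 58 mm from the hinge axis; moves with the plate.
- bolt (a joint): Travel of the bolt, m: 0 = drawn back to the left (+v), 0.024 = fully across (toward -v) over the shut clamp plate. Friction about 1.2 N; stays where left. Starts at 0 to 0.004. Flat bar 10 x 40 x 6 mm at n 37 to 43, in a housing at u 23 to 39, v 26 to 56, n up to 43.
- bolt_knob (a point): Centre of the top of the bolt's black round knob, 14 mm in diameter and 14 mm tall along n, on a 5 mm high, 8 mm thick neck above the bolt's bar; moves with the bolt. With the bolt at 0: u 31, v 54, n 62.
- marker: Felt marker lying on the worktop, 132 mm long, 13 mm thick, to be left alone; origin at its middle, its length along its own y.
- parts_dish: Round steel dish with screws, 67 mm wide, 16 mm high, to be left alone; origin at the centre of its underside.
- side_cutter: Side cutters with red handles lying flat, 37 x 125 x 10 mm, to be left alone; origin at their middle.
Things that resemble listed ones, but are neither listed nor needed, are in the scene too. What is shaped like the syringe but pink is not meant.

How it is judged:
By the outcome, as a careful person would: the job done as asked, in the order asked, and still so for the second after the job is handed in, with the robot touching nothing.
It also fails if it takes over 54 s, if anything falls off the work surface, if the arm or the gripper's body presses on something with over 40 N, if the wrist force passes 120 N, or if a joint passes its speed limit or range.

## Working session

There is one attempt and no reset: what is moved stays moved. The work goes in short steps, Python scripts to look and compute and a tool call to move; the robot and the scene stay as the last step left them, time stands still between calls to the robot, and variables do not carry over. Pictures are saved under pics/ and viewed, and the job is handed in when it is done.

Besides the shell and the picture viewer there is one more tool, called after ">>>" by a JSON object that holds its "op" and its "data". jog_arm: Moves the arm, as the interface text tells. Its arguments: {"type":"object","properties":{"series":{"type":"array"},"grip_force":{"type":"number"}},"required":["series"]}

```bash
mkdir -p pics; ls
python3 - <<'E'
from rig import r
import cv2
print(r.observe())
for n in ("side","top"):
    p=r.capture(n); cv2.imwrite(f"pics/{n}0.png",p["color"][:,:,::-1]); print(n,p["intrinsics"],p["dist"],p["R"],p["t"])
    for t in ("stand","syringe","syringe_front","syringe_back","gate_end","gate_hinge","bolt_knob","deck_zero","cradle_gap","seat_front","seat_back"):
        print(t,[(round(d["conf"],2),[round(float(x),4) for x in d["location"]]) for d in r.spot_point(p,t)][:3])
E
```

```text
pics
{'clock': 0.0, 'joint_pos': array([ 1.07118414e+00,  2.59326781e-01,  1.53607625e+00, -4.36962610e-05,
        1.34799247e+00, -2.02763494e-01]), 'dq': array([-0.00108885, -0.00034239, -0.00109421, -0.00118695,  0.00077657,
       -0.00098699]), 'effort': array([-5.66216549e-04, -4.46036947e+01, -2.90572214e+01, -4.51601281e-04,
        1.17664153e-02, -4.06555830e-05]), 'tcp_pos': array([0.16061687, 0.52552324, 0.25548612]), 'tcp_rot': array([-4.64477650e-01, -3.10647913e+00,  2.68158496e-03]), 'wrist_force': array([-0.84403695, -0.80848245,  0.66526627]), 'ft_torque': array([ 0.00564429,  0.07581795, -0.01440098]), 'width': 0.08519697431273635}
side [[455.72510513   0.         322.16428534]
 [  0.         455.72510513 235.79742227]
 [  0.           0.           1.        ]] [-0.00316707  0.          0.          0.          0.        ] [[-0.99927029  0.03378031 -0.01782643]
 [ 0.03562061  0.65572814 -0.75415633]
 [-0.01378634 -0.75424101 -0.65645292]] [0.47789668 0.08113887 1.05820976]
stand [(0.79, [0.4385, -0.306, -0.0001])]
syringe [(0.62, [0.434, 0.1375, -0.0018]), (0.61, [
[... 1033 characters left out ...]
(0.31, [0.4144, 0.1106, 0.0077])]
syringe [(0.66, [0.4288, 0.0363, -0.0016]), (0.52, [0.437, 0.1356, 0.0022])]
syringe_front [(0.62, [0.3863, 0.0334, 0.0074]), (0.49, [0.4143, 0.1111, 0.0059])]
syringe_back [(0.78, [0.4625, 0.1693, 0.0069]), (0.63, [0.4622, 0.0432, 0.0036])]
gate_end [(0.8, [0.4911, -0.3161, 0.1747])]
gate_hinge [(0.58, [0.4872, -0.3175, 0.1137]), (0.22, [0.4242, -0.3099, 0.0677])]
bolt_knob [(0.59, [0.4413, -0.2601, 0.1156])]
deck_zero [(0.62, [0.4368, -0.3073, 0.0448])]
cradle_gap [(0.95, [0.428, -0.3101, 0.0664])]
seat_front [(0.91, [0.3993, -0.2997, 0.048]), (0.43, [0.4275, -0.3083, 0.0673]), (0.34, [0.488, -0.3196, 0.1122])]
seat_back [(0.92, [0.4558, -0.3077, 0.0869])]
```

View pics/side0.png

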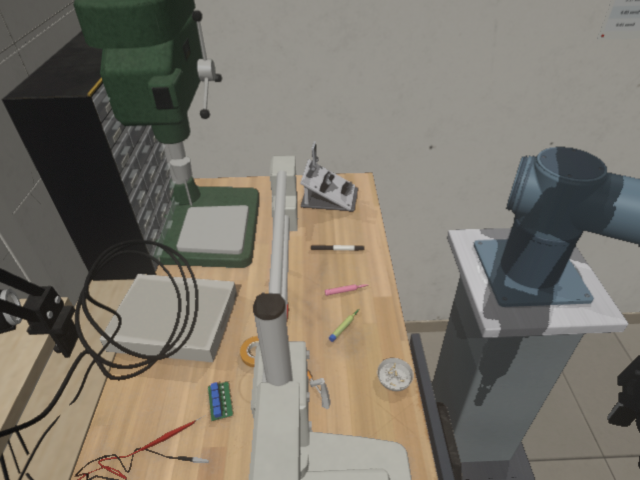

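View pics/top0.png

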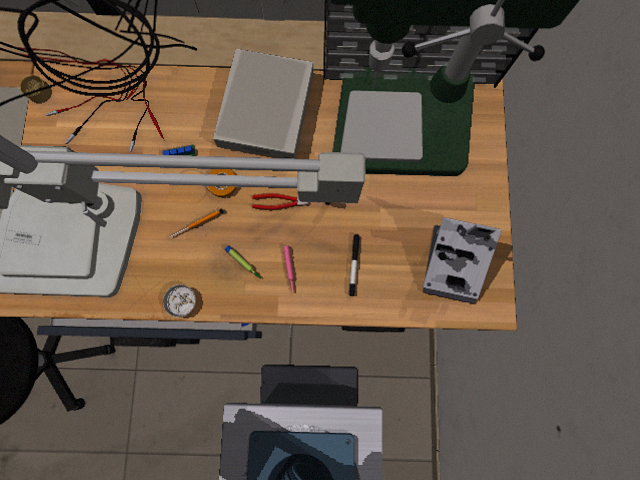

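```bash
cat > h.py <<'E'
import numpy as np, cv2
def proj(p,X):
    X=np.atleast_2d(X); rv=cv2.Rodrigues(p["R"])[0]
    return cv2.projectPoints(X.astype(float),rv,np.array(p["t"],float),p["intrinsics"],np.array(p["dist"],float))[0][:,0]
def ray(p,uv):
    q=cv2.undistortPoints(np.array([[uv]],float),p["intrinsics"],np.array(p["dist"],float))[0,0]
    R=np.array(p["R"]);c=-R.T@np.array(p["t"]);d=R.T@np.array([q[0],q[1],1]);return c,d/np.linalg.norm(d)
def onplane(p,uv,z):
    c,d=ray(p,uv);return c+d*(z-c[2])/d[2]
def tri(p1,a,p2,b):
    c1,d1=ray(p1,a);c2,d2=ray(p2,b)
    A=np.stack([d1,-d2],1);s=np.linalg.lstsq(A,c2-c1,rcond=None)[0]
    x,y=c1+d1*s[0],c2+d2*s[1];return (x+y)/2,np.linalg.norm(x-y)
def crop(img,x0,y0,w,h,s,f):
    cv2.imwrite(f,cv2.resize(img[y0:y0+h,x0:x0+w,::-1],None,fx=s,fy=s,interpolation=cv2.INTER_CUBIC))
E
python3 - <<'E'
from rig import r
from h import *
s=r.capture("side");t=r.capture("top")
crop(t["color"],410,200,100,110,5,"pics/c_top_stand.png")
crop(s["color"],290,135,80,80,7,"pics/c_side_stand.png")
crop(t["color"],160,200,160,110,5,"pics/c_top_syr.png")
crop(s["color"],300,270,100,80,7,"pics/c_side_syr.png")
import pickle
pickle.dump({k:{q:v[q] for q in("intrinsics","dist","R","t","color")} for k,v in(("side",s),("top",t))},open("cam.pkl","wb"))
E
```

```text
(no output)
```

View pics/c_top_stand.png

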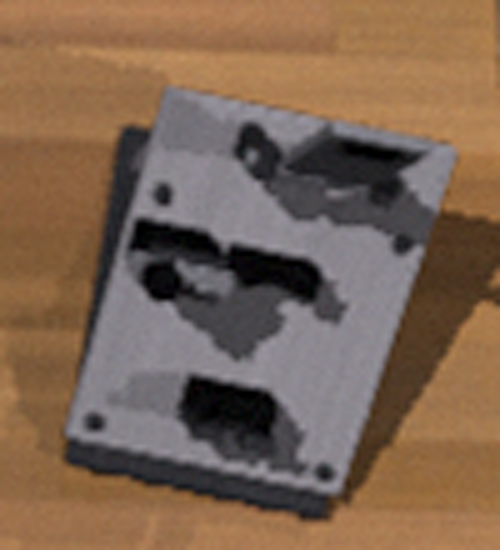

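View pics/c_side_stand.png

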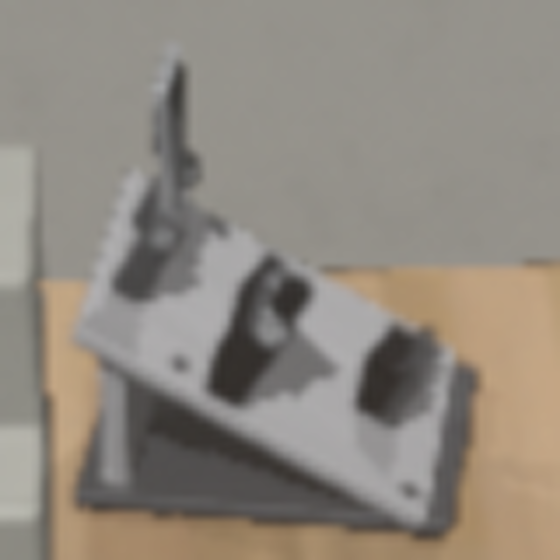

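View pics/c_top_syr.png

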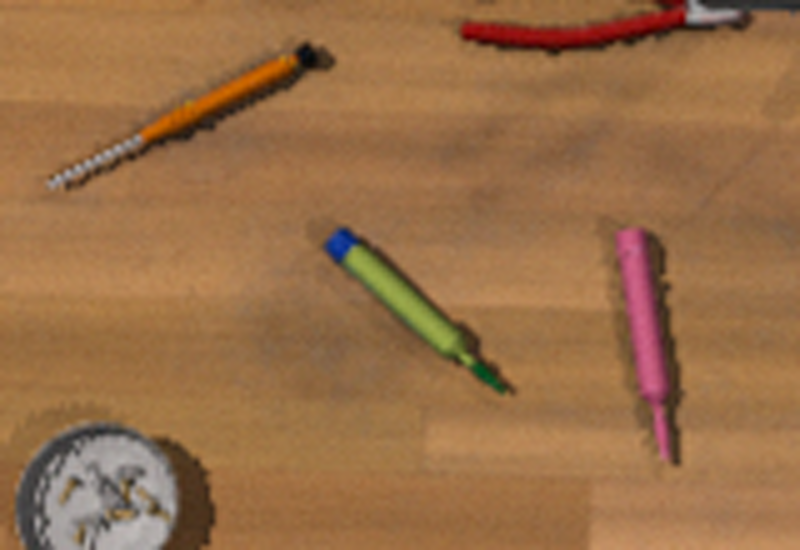

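View pics/c_side_syr.png

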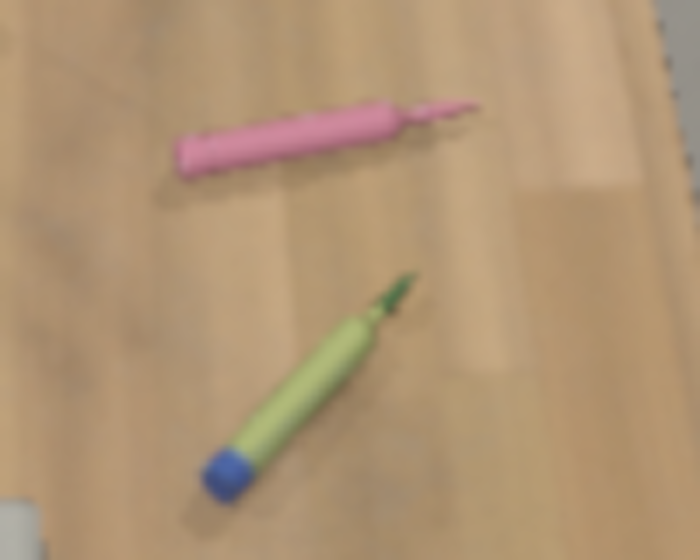

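```bash
cat >> h.py <<'E'
import pickle
C=pickle.load(open("cam.pkl","rb"))
E
python3 - <<'E'
from h import *
from scipy.optimize import least_squares
c30,s30=np.cos(np.pi/6),.5
def S(u,v,n): return np.array([c30*u-s30*n, v, 45+s30*u+c30*n])/1e3
def W(q,P): 
    c,s=np.cos(q[2]),np.sin(q[2]); return np.array([q[0]+c*P[0]-s*P[1],q[1]+s*P[0]+c*P[1],P[2]])
obs=[("top",(92,58,0),(444,217.6)),("top",(92,-58,0),(501.4,230)),("top",(-62,58,0),(423.6,288)),("top",(-62,-58,0),(477,299)),
("side",(92,58,0),(300.7,183.6)),("side",(-62,58,0),(350,210)),("side",(-62,-58,0),(355.7,185.7)),("side",(92,-58,0),(309.3,160))]
def f(q): return np.concatenate([proj(C[k],W(q,S(*p)))[0]-np.array(o) for k,p,o in obs])
for sel in ("top","side",None):
    full=obs
    o2=[o for o in full if sel is None or o[0]==sel]
    g=lambda q:np.concatenate([proj(C[k],W(q,S(*p)))[0]-np.array(o) for k,p,o in o2])
    R=least_squares(g,[.438,-.31,0],loss="soft_l1"); print(sel,R.x,np.round(R.fun,1))
q=R.x
for n,p in dict(gap=(2,0,22),sf=(-33,0,22),sb=(40,0,22),hinge=(79,0,33),knob=(31,54,62)).items(): print(n,W(q,S(*p)).round(4))
t,s=C["top"],C["side"]
T=lambda x,y:(x/5+160,y/5+200); D=lambda x,y:(x/7+300,y/7+270)
for n,a,b in (("tip",(511,393),(413,275)),("front",(463,352),(370,322)),("back",(337,241),(224,478))):
    print(n,tri(t,T(*a),s,D(*b)), onplane(t,T(*a),.007),onplane(s,D(*b),.007))
print("boom end",[tri(t,a,s,b) for a,b in (((363,154),(273,160)),((363,198),(297,158)))])
E
```

```text
top [ 0.435901   -0.30844268 -0.18532539] [-0.6  0.   0.6 -0.2 -0.9 -0.3  0.9  0.5]
side [ 0.43463983 -0.29860362 -0.19747247] [-0.1 -0.7  0.9  0.7 -0.1  0.3 -0.5 -0.5]
None [ 0.43537427 -0.30696588 -0.19261667] [-1.   0.1  0.1  0.3 -1.7 -0.3  0.   0.9 -0.3 -2.4  0.5 -1.2 -0.7 -1.4
 -0.9 -2. ]
gap [ 0.4263 -0.3052  0.0651]
sf [ 0.3965 -0.2994  0.0476]
sb [ 0.4586 -0.3115  0.0841]
hinge [ 0.4863 -0.3169  0.1131]
knob [ 0.4416 -0.2532  0.1142]
tip (array([0.4036168 , 0.09557093, 0.00051574]), np.float64(0.002928683464240994)) [0.40430282 0.0944014  0.007     ] [0.40294973 0.10138067 0.007     ]
front (array([0.41934376, 0.11634103, 0.00470179]), np.float64(0.004197448855639403)) [0.42109541 0.11553409 0.007     ] [0.41754743 0.11883494 0.007     ]
back (array([0.46573167, 0.17229141, 0.00614216]), np.float64(0.003268169812621357)) [0.4671919  0.17179034 0.007     ] [0.46418797 0.17343885 0.007     ]
boom end [(array([ 0.57478594, -0.08868928,  0.26686745]), np.float64(0.005554785469410283)), (array([ 0.51477129, -0.0917616 ,  0.26307799]), np.float64(0.01686798105483716))]
```

Run:
```python
from h import *
crop(C["side"]["color"],230,140,130,200,3,"pics/c_boom_side.png")
crop(C["top"]["color"],0,130,400,170,2,"pics/c_boom_top.png")
```

```text
(no output)
```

View pics/c_boom_side.png

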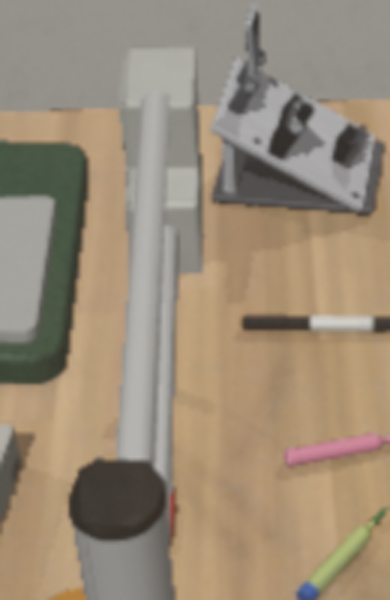

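View pics/c_boom_top.png

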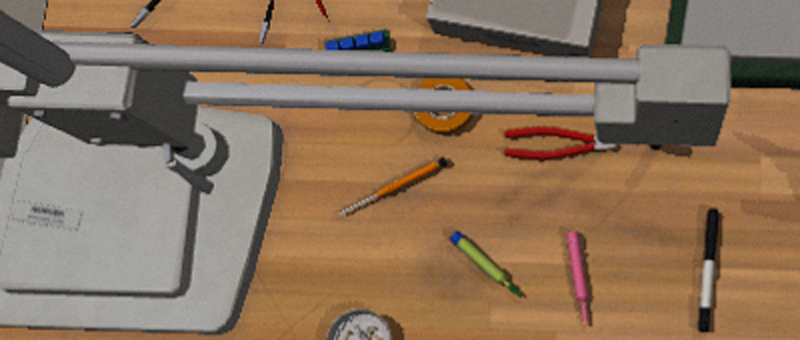

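```bash
cat >> h.py <<'E'
from scipy.spatial.transform import Rotation as Ro
def delta(o,pos,R):
    """tool-frame shift and turn from state o to TCP pos, matrix R"""
    R0=Ro.from_rotvec(o["tcp_rot"]); 
    return R0.inv().apply(np.array(pos)-o["tcp_pos"]).round(4),(R0.inv()*Ro.from_matrix(R)).as_rotvec().round(4)
def Rxz(x,z):
    x=np.array(x,float);z=np.array(z,float);z/=np.linalg.norm(z);x-=z*(x@z);x/=np.linalg.norm(x);return np.stack([x,np.cross(z,x),z],1)
ST=np.array([.4365,-.308,-.19])
def Dk(u,v,n,q=None):
    q=ST if q is None else q
    P=np.array([.8660254*u-.5*n,v,45+.5*u+.8660254*n])/1e3;c,s=np.cos(q[2]),np.sin(q[2])
    return np.array([q[0]+c*P[0]-s*P[1],q[1]+s*P[0]+c*P[1],P[2]])
def Dd(u,v,n): return Dk(u,v,n)-Dk(0,0,0)
E
python3 - <<'E'
from h import *
from rig import r
t,s=C["top"],C["side"]
print("rod low",tri(t,(297.5,182.5),s,(287.3,216)))
print("block low front edge",tri(t,(362.5,202),s,(297,231)),tri(t,(363,202),s,(297,198)))
print("rod y line", onplane(t,(150,185),.25),onplane(t,(297,187),.25))
o=r.observe()
a=np.radians(50.3)
R=Rxz((np.cos(a),np.sin(a),0),(0,0,-1))
print(delta(o,(.4383,.138,.12),R),delta(o,(.4383,.138,.027),R))
E
```

```text
rod low (array([0.54711351, 0.01736123, 0.20184111]), np.float64(0.005450496570125089))
block low front edge (array([ 0.54683575, -0.10629937,  0.06235777]), np.float64(0.027674933817694335)) (array([ 0.53001534, -0.10058171,  0.15831653]), np.float64(0.0030944349330725473))
rod y line [0.52170016 0.24986004 0.25      ] [0.52545738 0.01467918 0.25      ]
(array([-0.3788, -0.2898,  0.1363]), array([-1.0000e-04,  1.0000e-04,  1.9669e+00])) (array([-0.3788, -0.2898,  0.2293]), array([-1.0000e-04,  1.0000e-04,  1.9669e+00]))
```

>>> {"op": "jog_arm", "data": {"series": [[[-0.379,-0.29,0.136],[0,0,1.967],1],[[-0.379,-0.29,0.136],[0,0,1.967],1],[[-0.379,-0.29,0.136],[0,0,1.967],1],[[-0.379,-0.29,0.136],[0,0,1.967],1],[[-0.379,-0.29,0.136],[0,0,1.967],0.2],[[-0.379,-0.29,0.136],[0,0,1.967],0.2],[[-0.379,-0.29,0.136],[0,0,1.967],0],[[-0.379,-0.29,0.136],[0,0,1.967],0],[[-0.379,-0.29,0.136],[0,0,1.967],0],[[-0.379,-0.29,0.136],[0,0,1.967],0]]}}

```text
clock: 2.3
tcp_pos: [0.4397, 0.1358, 0.12]
tcp_rot: [2.464, 1.948, 0.001]
wrist_force: [0.8, -0.2, -0.1]
width: 0.043
```

Run:
```python
from h import *
from rig import r
o=r.observe()
a=np.radians(50.3)
R=Rxz((np.cos(a),np.sin(a),0),(0,0,-1))
print(o["tcp_pos"],o["tcp_rot"],delta(o,(.4383,.138,.12),R),o["joint_pos"])
```

```text
[0.43965861 0.13581348 0.12003759] [2.46397012e+00 1.94808171e+00 1.24956533e-03] (array([ 0.0018, -0.0018,  0.    ]), array([ 0.0008, -0.0005,  0.4601])) [5.64234059e-02 2.44740756e-01 1.92848680e+00 1.28309052e-05
 9.67400061e-01 2.89213235e-01]
```

>>> {"op": "jog_arm", "data": {"series": [[[0.002,-0.002,0],[0,0,0.15],0],[[0.002,-0.002,0],[0,0,0.3],0],[[0.002,-0.002,0],[0,0,0.46],0],[[0.002,-0.002,0.02],[0,0,0.46],0],[[0.002,-0.002,0.04],[0,0,0.46],0],[[0.002,-0.002,0.05],[0,0,0.46],0]]}}

```text
clock: 2.9
tcp_pos: [0.4363, 0.1401, 0.0692]
tcp_rot: [-2.839, -1.344, 0.002]
wrist_force: [-0.0, -0.0, 0.8]
width: 0.0427
```

Run:
```python
from h import *
from rig import r
s=r.capture("side");t=r.capture("top")
crop(t["color"],180,190,140,110,5,"pics/t2.png")
crop(s["color"],290,240,110,110,5,"pics/s2.png")
o=r.observe();print(o["tcp_pos"],o["tcp_rot"],o["width"])
```

```text
[0.43595735 0.14009564 0.06921563] [-2.83816264 -1.34456886  0.00433831] 0.04280124744801396
```

View pics/s2.png

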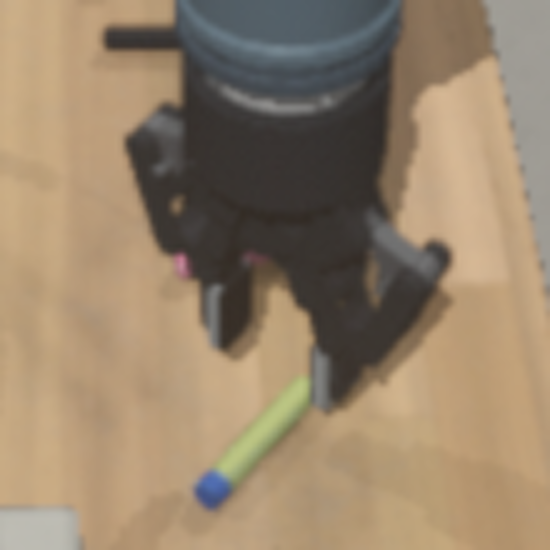

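View pics/t2.png

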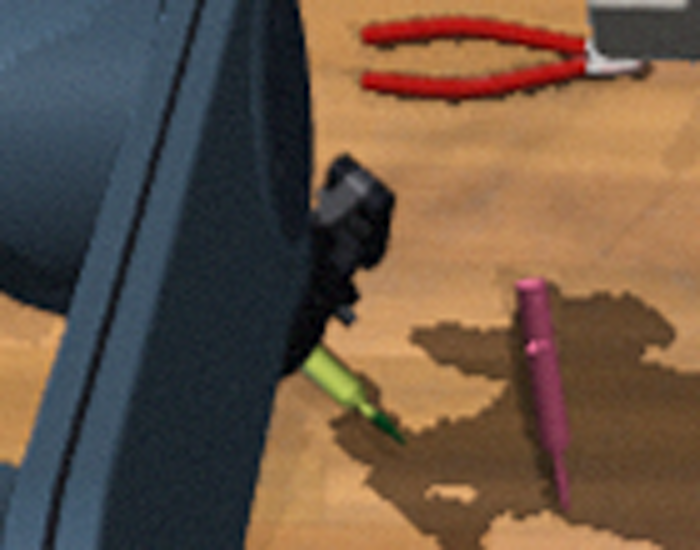

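>>> {"op": "jog_arm", "data": {"series": [[[0,0,0.02],[0,0,0],0],[[0,0,0.04],[0,0,0],0],[[0,0,0.04],[0,0,0],-0.4],[[0,0,0.04],[0,0,0],-1],[[0,0,0.04],[0,0,0],-1],[[0,0,0.04],[0,0,0],-1],[[0,0,0.04],[0,0,0],-1],[[0,0,0.04],[0,0,0],-1]], "grip_force": 30}}

```text
clock: 3.8
tcp_pos: [0.4376, 0.1403, 0.0311]
tcp_rot: [2.839, 1.345, 0.002]
wrist_force: [-0.1, -0.0, 6.2]
width: 0.0114
```

Run:
```python
from h import *
from rig import r
s=r.capture("side")
crop(s["color"],300,260,80,80,8,"pics/s3.png")
o=r.observe();print(o["tcp_pos"],o["tcp_rot"],o["width"],o["wrist_force"])
```

```text
[0.43758307 0.14026056 0.03106636] [2.83857349e+00 1.34476183e+00 2.36762666e-03] 0.010850453561678084 [ 0.06024487 -0.43097089  5.09165542]
```

View pics/s3.png

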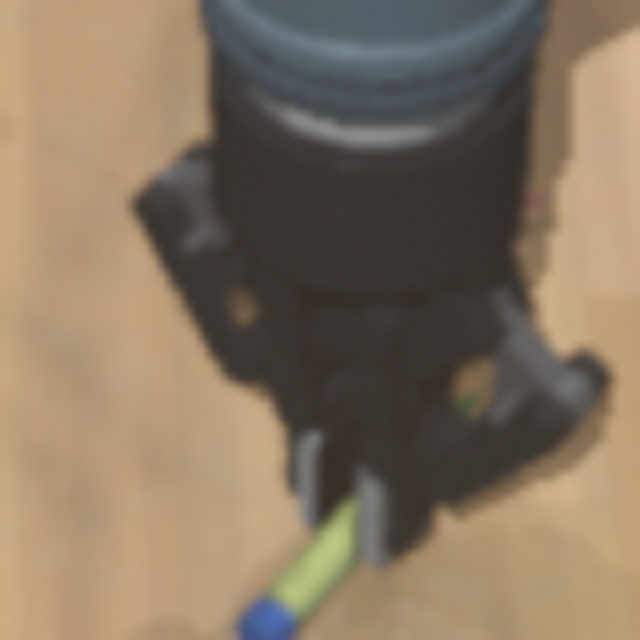

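>>> {"op": "jog_arm", "data": {"series": [[[0,0,0],[0,0,0],-0.5],[[0,0,0],[0,0,0],-0.5],[[0,0,0],[0,0,0],-0.5],[[0,0,0.002],[0,0,0],-0.5]]}}

```text
clock: 4.25
tcp_pos: [0.437, 0.1402, 0.0283]
tcp_rot: [2.839, 1.345, 0.0]
wrist_force: [0.6, 0.7, -1.6]
width: 0.021
```

>>> {"op": "jog_arm", "data": {"series": [[[0,0,0.002],[0,0,0],-0.5],[[0,0,0.0025],[0,0,0],-0.5],[[0,0,0.0025],[0,0,0],-1],[[0,0,0.0025],[0,0,0],-1],[[0,0,0.0025],[0,0,0],-1],[[0,0,0.0025],[0,0,0],-1]]}}

```text
clock: 4.85
tcp_pos: [0.4369, 0.1402, 0.0258]
tcp_rot: [2.839, 1.345, -0.0]
wrist_force: [0.6, -0.1, -0.0]
width: 0.0115
```

>>> {"op": "jog_arm", "data": {"series": [[[0,0,-0.03],[0,0,0],-1],[[0,0,-0.08],[0,0,0],-1],[[0,0,-0.12],[0,0,0],-1],[[0,0,-0.12],[0,0,0],-1]], "grip_force": 40}}

```text
clock: 5.25
tcp_pos: [0.4406, 0.1406, 0.1511]
tcp_rot: [2.835, 1.344, 0.016]
wrist_force: [0.7, 0.3, -1.3]
width: 0.0111
```

Run:
```python
from h import *
from rig import r
s=r.capture("side")
crop(s["color"],290,230,100,100,6,"pics/s4.png")
o=r.observe();print(o["tcp_pos"],o["tcp_rot"],o["width"],o["wrist_force"])
for k in("syringe_front","syringe_back"): print(k,[(d["conf"],d["location"]) for d in r.spot_point(s,k)])
```

```text
[0.43899877 0.14039254 0.14858537] [2.83671419 1.34402018 0.01021791] 0.011130849212517037 [ 0.20255771  0.06265516 -0.98315263]
syringe_front [(0.52, [0.3944, 0.0384, 0.0074]), (0.49, [0.4189, 0.1065, 0.1365])]
syringe_back [(0.7, [0.4642, 0.1682, 0.1282]), (0.57, [0.5751, 0.068, 0.0004]), (0.48, [0.4662, 0.0461, 0.0069]), (0.17, [0.4351, -0.3051, 0.0438])]
```

View pics/s4.png

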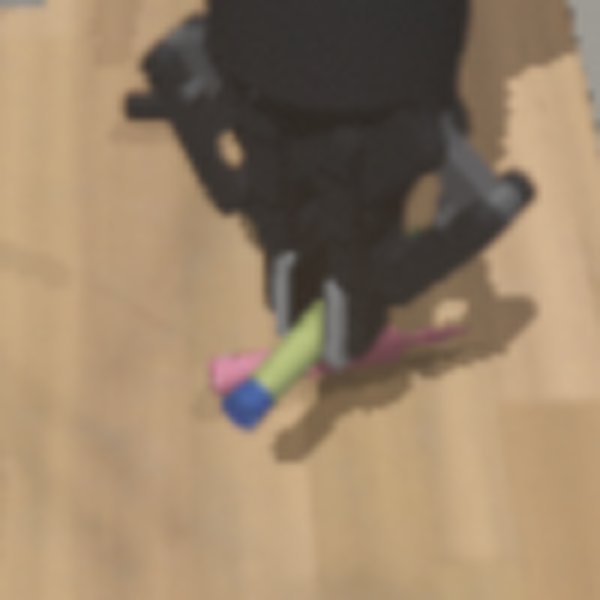

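Run:
```python
from h import *
from rig import r
from scipy.optimize import least_squares
P=dict(deck_zero=(0,0,0),cradle_gap=(2,0,22),seat_front=(-33,0,22),seat_back=(40,0,22),gate_hinge=(79,0,33))
L=[("deck_zero",(.434,-.3053)),("deck_zero",(.4368,-.3073)),("cradle_gap",(.4296,-.3076)),("cradle_gap",(.428,-.3101)),("seat_front",(.3981,-.2968)),("seat_front",(.3993,-.2997)),("seat_back",(.459,-.3107)),("seat_back",(.4558,-.3077)),("gate_hinge",(.4915,-.3174)),("gate_hinge",(.4872,-.3175))]
for n in("top","side"):
    p=r.capture(n)
    for k in P:
        d=r.spot_point(p,k)
        if d and d[0]["conf"]>.4: L.append((k,d[0]["location"][:2])); print(n,k,np.round(d[0]["location"],4))
g=lambda q:np.concatenate([(Dk(*P[k],q)[:2]-np.array(l))*1e3 for k,l in L])
R=least_squares(g,[.436,-.308,-.19],loss="soft_l1");print(R.x)
o=r.observe()
c,s=np.cos(-.19),np.sin(-.19)
e=Dd(1,0,0);z=-Dd(0,0,1)
R2=Rxz(e,z);print(o["clock"],delta(o,Dk(12,0,41+60),R2),Dk(12,0,101))
```

```text
top deck_zero [ 0.4387 -0.3068  0.0446]
top cradle_gap [ 0.4252 -0.3058  0.0666]
top seat_front [ 0.3967 -0.3049  0.0476]
top seat_back [ 0.4522 -0.3096  0.0849]
top gate_hinge [ 0.4869 -0.3205  0.1114]
side deck_zero [ 0.4339 -0.3066  0.0456]
side cradle_gap [ 0.4294 -0.3092  0.0626]
side seat_back [ 0.4605 -0.3118  0.0862]
side gate_hinge [ 0.4893 -0.3161  0.1166]
[ 0.43657774 -0.30726552 -0.18609536]
6.0 (array([-0.3662,  0.2483,  0.0072]), array([-0.2812,  0.472 ,  1.0492])) [ 0.39711407 -0.30042531  0.13846857]
```

```bash
sed -i 's/^ST=.*/ST=np.array([.4365,-.3075,-.188])/' h.py
python3 - <<'E'
from h import *
from rig import r
o=r.observe()
R2=Rxz(Dd(1,0,0),-Dd(0,0,1));print(o["clock"],delta(o,Dk(8,0,126),R2),Dk(8,0,126))
E
```

```text
6.0 (array([-0.3735,  0.234 , -0.0124]), array([-0.2807,  0.4722,  1.0472])) [ 0.38141619 -0.29702049  0.1581192 ]
```

>>> {"op": "jog_arm", "data": {"series": [[[-0.374,0.234,-0.012],[-0.281,0.472,1.047],-1],[[-0.374,0.234,-0.012],[-0.281,0.472,1.047],-1],[[-0.374,0.234,-0.012],[-0.281,0.472,1.047],-1],[[-0.374,0.234,-0.012],[-0.281,0.472,1.047],-1],[[-0.374,0.234,-0.012],[-0.281,0.472,1.047],-1],[[-0.374,0.234,-0.012],[-0.281,0.472,1.047],-1],[[-0.374,0.234,-0.012],[-0.281,0.472,1.047],-1],[[-0.374,0.234,-0.012],[-0.281,0.472,1.047],-1],[[-0.374,0.234,-0.012],[-0.281,0.472,1.047],-1],[[-0.374,0.234,-0.012],[-0.281,0.472,1.047],-1]]}}

```text
clock: 7.0
tcp_pos: [0.3802, -0.3045, 0.1591]
tcp_rot: [2.967, -0.288, 0.798]
wrist_force: [0.6, 0.3, 0.0]
width: 0.0112
```

Run:
```python
from h import *
from rig import r
s=r.capture("side");t=r.capture("top")
crop(t["color"],380,180,130,130,5,"pics/t5.png")
crop(s["color"],280,110,110,110,5,"pics/s5.png")
o=r.observe();print(o["clock"],o["tcp_pos"],o["tcp_rot"],o["width"],o["wrist_force"],o["joint_pos"])
R2=Rxz(Dd(1,0,0),-Dd(0,0,1));print(delta(o,Dk(8,0,126),R2))
for p in(s,t):
  for k in("syringe_front","syringe_back"): print(k,[(d["conf"],d["location"]) for d in r.spot_point(p,k) if d["location"][1]<-.15])
```

```text
7.1 [ 0.38059142 -0.2984299   0.15770666] [ 2.97468112 -0.28326145  0.79692524] 0.010833978439648645 [-0.683707   -0.40940389 -0.02725127] [-1.21097301  0.05923355  2.18386436  0.69146628  0.7322322   0.06386491]
(array([ 0.0007, -0.0015, -0.0001]), array([ 0.0009,  0.0001, -0.0016]))
syringe_front [(0.45, [0.3556, -0.3052, 0.1245]), (0.39, [0.4192, -0.3136, 0.1559])]
syringe_back [(0.51, [0.42, -0.3135, 0.1616])]
syringe_front [(0.65, [0.4555, -0.3067, 0.0864])]
syringe_back [(0.62, [0.4212, -0.3079, 0.1612]), (0.57, [0.3986, -0.302, 0.0459])]
```

View pics/s5.png

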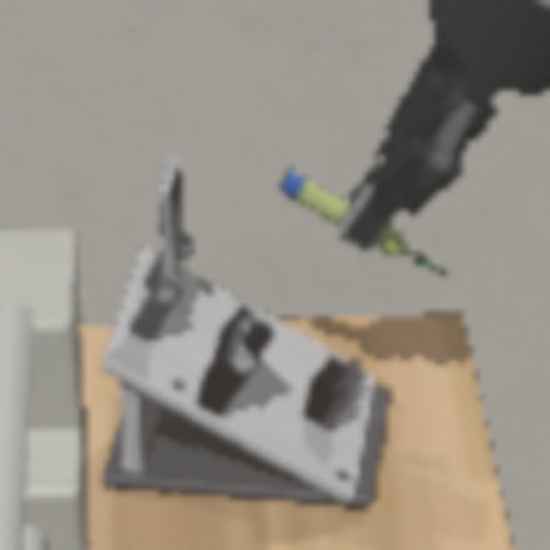

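View pics/t5.png

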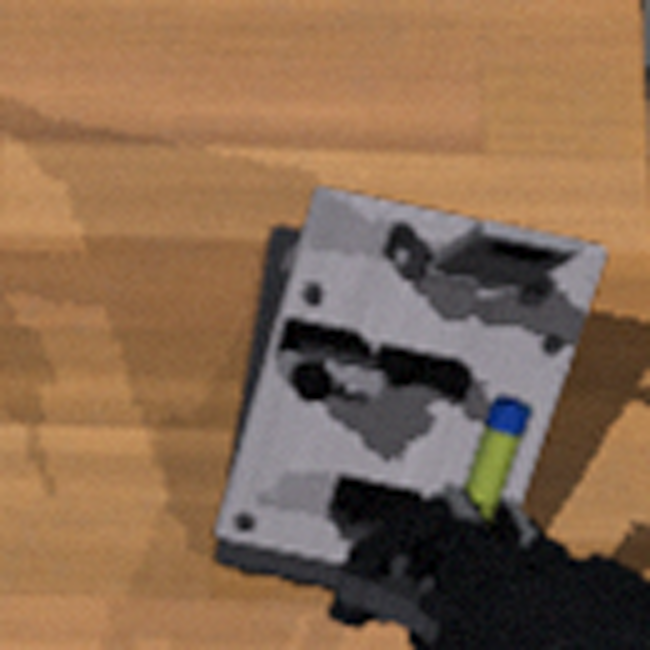

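Run:
```python
from h import *
from rig import r
o=r.observe()
R2=Rxz(Dd(1,0,0),-Dd(0,0,1));print(delta(o,Dk(8,0,64),R2))
print(Dk(44.5,0,107),Dk(-28.5,0,107))
```

```text
(array([0.0005, 0.0013, 0.0617]), array([-0.0014,  0.0002,  0.0017]))
[ 0.42180176 -0.30470371  0.15991472] [ 0.35969584 -0.29288827  0.12341472]
```

>>> {"op": "jog_arm", "data": {"series": [[[0.001,-0.001,0.03],[0,0,0],-1],[[0.001,-0.001,0.05],[0,0,0],-1],[[0.001,-0.001,0.062],[0,0,0],-1],[[0.001,-0.001,0.062],[0,0,0],-1]]}}

```text
clock: 7.7
tcp_pos: [0.4131, -0.3002, 0.1034]
tcp_rot: [2.979, -0.277, 0.796]
wrist_force: [-0.4, 1.3, 0.1]
width: 0.0108
```

Run:
```python
from h import *
from rig import r
s=r.capture("side");t=r.capture("top")
crop(t["color"],400,190,110,110,6,"pics/t6.png")
crop(s["color"],290,130,90,90,7,"pics/s6.png")
o=r.observe();print(o["clock"],o["tcp_pos"],o["width"],o["wrist_force"])
R2=Rxz(Dd(1,0,0),-Dd(0,0,1));print(delta(o,Dk(8,0,64),R2))
def f(p,pts): return [proj(p,Dk(*x))[0].round(1) for x in pts]
print("top proj exp: axis front,back,cap end",(np.array(f(t,[(-28.5,0,45),(44.5,0,45),(54.5,0,45)]))-[400,190])*6)
print("side", (np.array(f(s,[(-28.5,0,45),(44.5,0,45),(54.5,0,45),(-45,0,45)]))-[290,130])*7)
```

```text
7.8 [ 0.41295194 -0.30123845  0.10473324] 0.010602624272471823 [-0.01238854  0.79867228 -0.89417411]
(array([-0.0008,  0.0017, -0.0001]), array([-0.0012,  0.    ,  0.0017]))
top proj exp: axis front,back,cap end [[352.8 585.6]
 [420.6 379.2]
 [430.2 350.4]]
side [[423.5 343.7]
 [261.1 251.3]
 [238.  238.7]
 [459.9 364. ]]
```

View pics/s6.png

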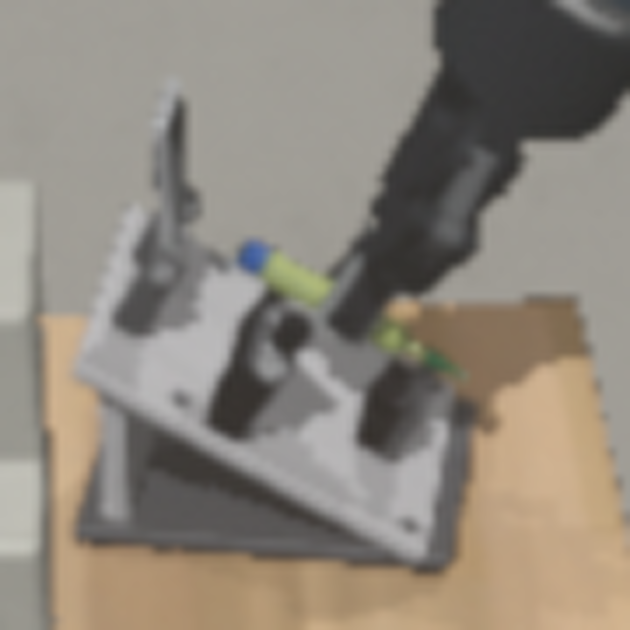

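View pics/t6.png

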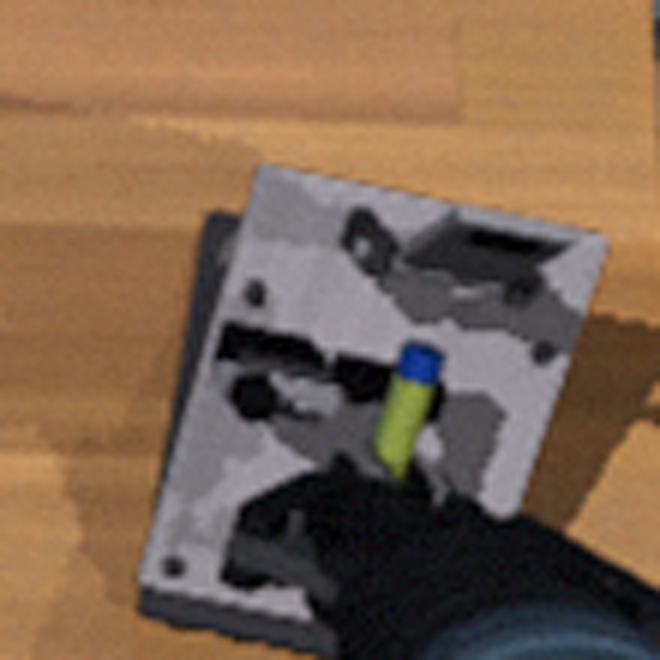

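>>> {"op": "jog_arm", "data": {"series": [[[-0.001,0.002,0.0],[0,0,0],-1],[[-0.001,0.002,0.008],[0,0,0],-1],[[-0.001,0.002,0.016],[0,0,0],-1],[[-0.001,0.002,0.016],[0,0,0],-1],[[-0.001,0.002,0.016],[0,0,0],-1]]}}

```text
clock: 8.3
tcp_pos: [0.4192, -0.3055, 0.0899]
tcp_rot: [2.976, -0.28, 0.797]
wrist_force: [0.1, 0.4, -1.0]
width: 0.0108
```

```bash
cat > look.py <<'E'
import sys
from h import *
from rig import r
def look(tag,a,spots=()):
    s=r.capture("side");t=r.capture("top")
    crop(t["color"],400,190,110,110,6,f"pics/t{tag}.png")
    crop(s["color"],290,130,90,90,7,f"pics/s{tag}.png")
    I=np.hstack([cv2.resize(cv2.imread(f"pics/{k}{tag}.png"),(390,390)) for k in"st"]);cv2.imwrite(f"pics/b{tag}.png",I)
    o=r.observe();R2=Rxz(Dd(1,0,0),-Dd(0,0,1))
    d=o["tcp_pos"]-Dk(0,0,0);E=np.stack([Dd(1,0,0),Dd(0,1,0),Dd(0,0,1)])*1e3
    print(o["clock"],"uvn",(E@d*1e3).round(1),"F uvn",(E@o["wrist_force"]).round(1),"w",o["width"].round(4),"toDk",delta(o,Dk(*a),R2) if a else "")
    for k in spots:
        for p in (s,t): print(k,[(round(x["conf"],2),(E@(np.array(x["location"])-Dk(0,0,0))*1e3).round(1)) for x in r.spot_point(p,k) if x["location"][1]<-.15])
    return s,t,o
E
python3 -c "
from look import *
look('7',(8,0,46))"
```

```text
Traceback (most recent call last):
  File "look.py", line 11, in look
    print(o["clock"],"uvn",(E@d*1e3).round(1),"F uvn",(E@o["wrist_force"]).round(1),"w",o["width"].round(4),"toDk",delta(o,Dk(*a),R2) if a else "")
                                                                                        ^^^^^^^^^^^^^^^^
AttributeError: 'float' object has no attribute 'round'
```

View pics/b7.png

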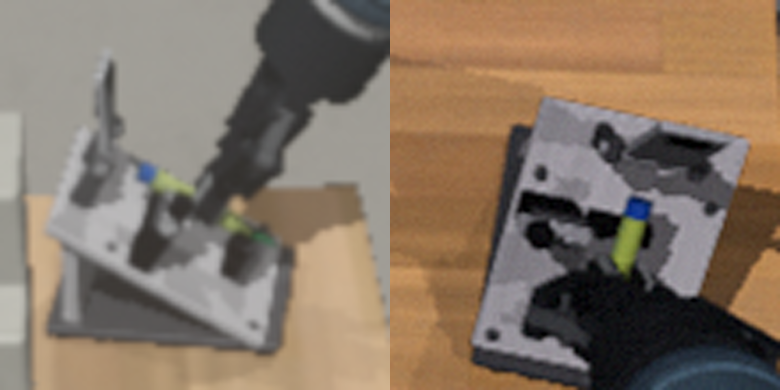

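```bash
sed -i 's/o\["width"\].round(4)/round(o["width"],4)/' look.py
python3 - <<'E'
from look import *
s,t,o=look('8',(8,0,46))
print(o["joint_pos"])
im=cv2.resize(C["top"]["color"][200:310,410:510,::-1],None,fx=6,fy=6,interpolation=cv2.INTER_CUBIC)
def pl(pts,col):
    q=(np.array([proj(C["top"],Dk(*p))[0] for p in pts])-[410,200]+.5)*6
    cv2.polylines(im,[q.astype(np.int32)],False,col,1)
pl([(-62,-58,0),(92,-58,0),(92,58,0),(-62,58,0),(-62,-58,0)],(0,0,255))
for u in(26,36,-33,-22): pl([(u,-12.5,26),(u,0,13.5),(u,12.5,26)],(0,255,0))
pl([(-33,0,22),(40,0,22)],(255,0,255))
pl([(23,26,43),(39,26,43),(39,56,43),(23,56,43),(23,26,43)],(255,255,0))
pl([(31,54,62),(31,54,43)],(0,255,255))
cv2.imwrite("pics/ov.png",im)
E
```

```text
8.5 uvn [ 7.7 -1.5 47.9] F uvn [ 0.5  1.1 -0.1] w 0.0112 toDk (array([ 0.0003, -0.0015,  0.0019]), array([ 0.0004, -0.0003,  0.0003]))
[-1.1167033   0.24821041  2.19245324  0.88270156  0.54497001 -0.0928637 ]
```

View pics/ov.png

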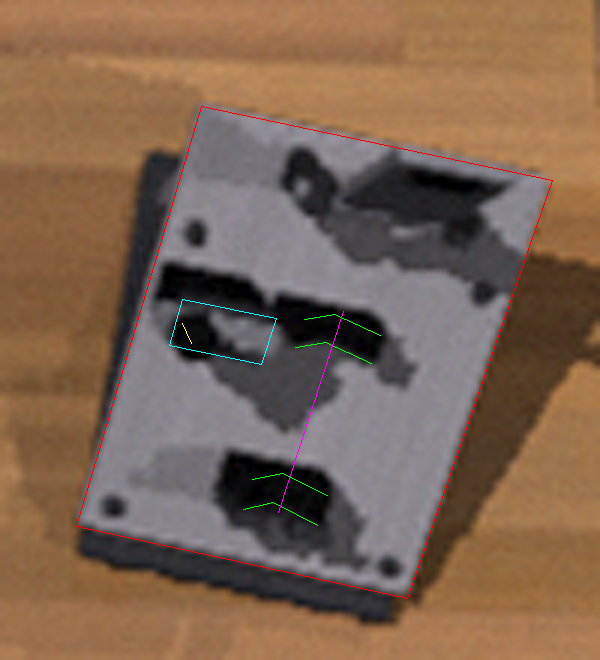

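>>> {"op": "jog_arm", "data": {"series": [[[0,-0.001,0.002],[0,0,0],-1],[[0,-0.0015,0.004],[0,0,0],-1],[[0,-0.0015,0.004],[0,0,0],-1]]}}

```text
clock: 8.8
tcp_pos: [0.4215, -0.3044, 0.0866]
tcp_rot: [2.975, -0.28, 0.797]
wrist_force: [0.2, 0.5, -0.6]
width: 0.0113
```

```bash
python3 -c "
from look import *
look('9',(8,0,41),('syringe_back','syringe_front'))"
```

```text
8.9 uvn [ 7.6  0.1 43.8] F uvn [-0.3  0.3 -0.7] w 0.0108 toDk (array([0.0004, 0.0001, 0.0028]), array([ 0.0001, -0.0001,  0.0003]))
syringe_back [(0.63, array([108. ,  -0.8,  80. ])), (0.57, array([42.5,  1. , 23.9])), (0.3, array([-26.1,   0.5,  26.2]))]
syringe_back [(0.57, array([46.3,  5.1, 24.9]))]
syringe_front [(0.6, array([-27.2,  -4.7,  27.5]))]
syringe_front []
```

View pics/s9.png

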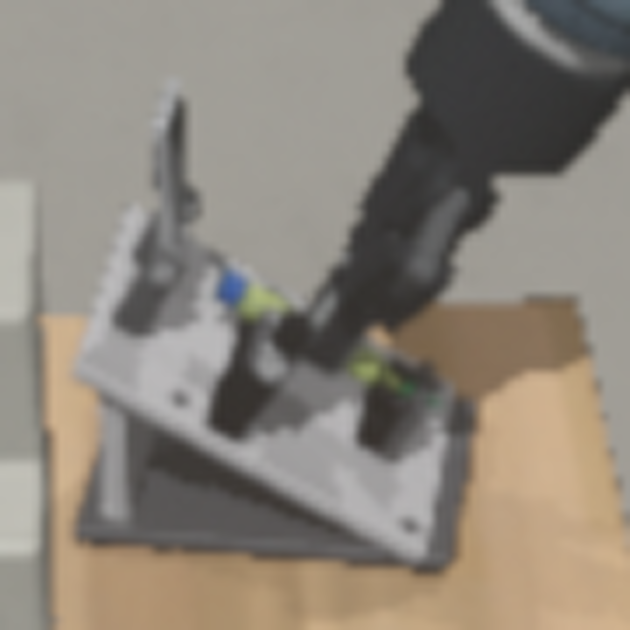

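View pics/t9.png

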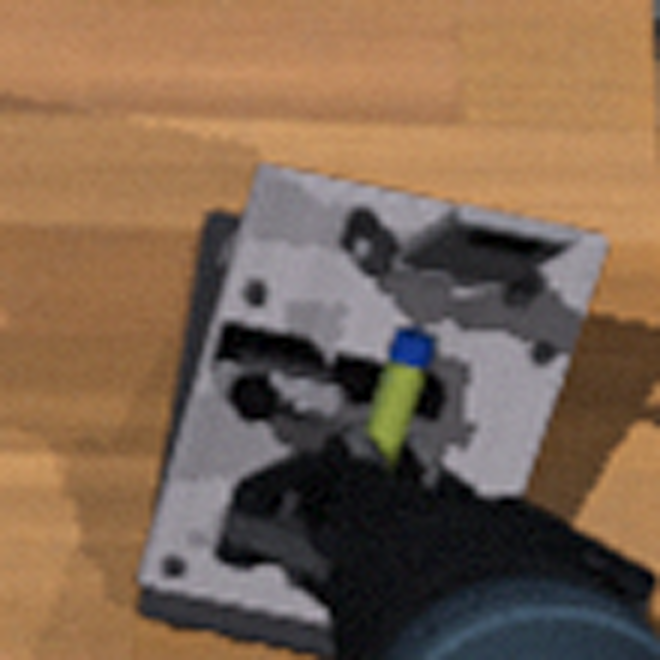

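>>> {"op": "jog_arm", "data": {"series": [[[0,0,0.001],[0,0,0],-1],[[0,0,0.002],[0,0,0],-1],[[0,0,0.003],[0,0,0],-1],[[0,0,0.003],[0,0,0],-1]]}}

```text
clock: 9.5
tcp_pos: [0.4229, -0.3052, 0.0844]
tcp_rot: [2.974, -0.28, 0.797]
wrist_force: [-4.3, 0.3, 5.2]
width: 0.0111
```

```bash
python3 -c "
from look import *
look('10',(8,0,41))"
```

```text
9.6 uvn [ 7.8 -0.3 41.1] F uvn [-1.2 -1.2  5.8] w 0.0108 toDk (array([ 0.0002, -0.0003,  0.0001]), array([ 0.0012, -0.0005,  0.0006]))
```

>>> {"op": "jog_arm", "data": {"series": [[[-0.002,0,-0.0003],[0,0,0],-1],[[-0.003,0,-0.0005],[0,0,0],-1],[[-0.004,0,-0.0005],[0,0,0],-1],[[-0.004,0,-0.0005],[0,0,0],-1]]}}

```text
clock: 10.0
tcp_pos: [0.4192, -0.3044, 0.0826]
tcp_rot: [2.975, -0.281, 0.797]
wrist_force: [-1.1, -1.0, 1.0]
width: 0.0112
```

```bash
python3 -c "
from look import *
look('11',(3.5,0,41))"
```

```text
10.1 uvn [ 3.6 -0.2 41.3] F uvn [-0.6 -0.8  1.9] w 0.011 toDk (array([-0.0001, -0.0002,  0.0003]), array([ 0.0006, -0.0001,  0.0001]))
```

>>> {"op": "jog_arm", "data": {"series": [[[-0.001,0,0],[0,0,0],-1],[[-0.002,0,0],[0,0,0],-1],[[-0.003,0,0],[0,0,0],-1],[[-0.003,0,0],[0,0,0],-1]]}}

```text
clock: 10.5
tcp_pos: [0.4183, -0.3044, 0.0825]
tcp_rot: [2.973, -0.28, 0.803]
wrist_force: [8.8, -0.5, 4.0]
width: 0.011
```

```bash
python3 -c "
from look import *
look('12',(3.5,0,41),('syringe_back','syringe_front'))"
```

```text
10.6 uvn [ 2.8 -0.3 41.7] F uvn [ 9.8  1.3 -2. ] w 0.0109 toDk (array([ 0.0007, -0.0003,  0.0007]), array([ 0.0002, -0.0037,  0.0003]))
syringe_back [(0.54, array([36.8, -0.3, 22.6]))]
syringe_back [(0.75, array([40.2,  0.9, 19.9]))]
syringe_front [(0.44, array([39.9, -2. , 19.5])), (0.42, array([-31.7,  -2.2,  24.7]))]
syringe_front []
```

View pics/s12.png

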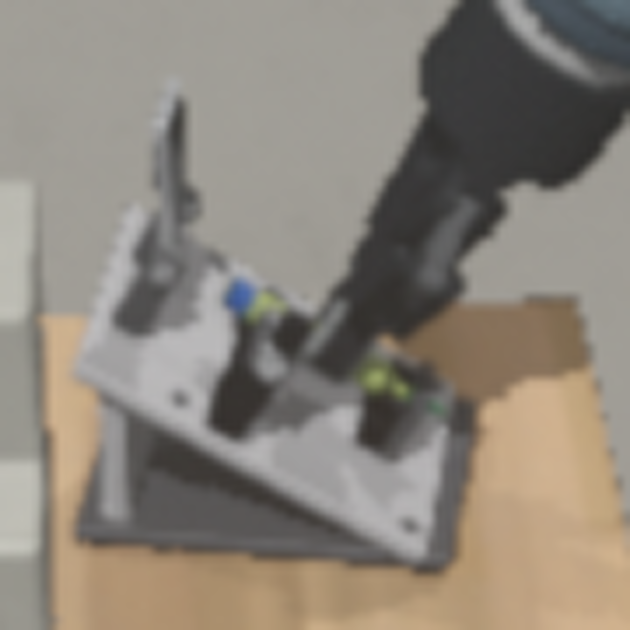

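>>> {"op": "jog_arm", "data": {"series": [[[0.002,0,0],[0,0,0],-1],[[0.002,0,0],[0,0,0],-0.5],[[0.002,0,0],[0,0,0],-0.2],[[0.002,0,0],[0,0,0],-0.2],[[0.002,0,0],[0,0,0],-0.2]]}}

```text
clock: 11.3
tcp_pos: [0.4182, -0.3037, 0.0818]
tcp_rot: [2.976, -0.28, 0.797]
wrist_force: [0.2, 0.9, -1.0]
width: 0.0339
```

```bash
python3 -c "
from look import *
look('13',(3.5,0,100),('syringe_back','syringe_front'))"
```

```text
11.4 uvn [ 2.4  0.2 41.3] F uvn [0.1 0.3 0.6] w 0.034 toDk (array([ 0.0011,  0.0002, -0.0587]), array([-0.0001,  0.0001, -0.    ]))
syringe_back [(0.59, array([37.4, -0.2, 19.4]))]
syringe_back [(0.72, array([41.2,  2.3, 20.2]))]
syringe_front [(0.44, array([-32.6,  -4.1,  26.5])), (0.3, array([-2.8, -0.3, 16.6]))]
syringe_front []
```

View pics/b13.png

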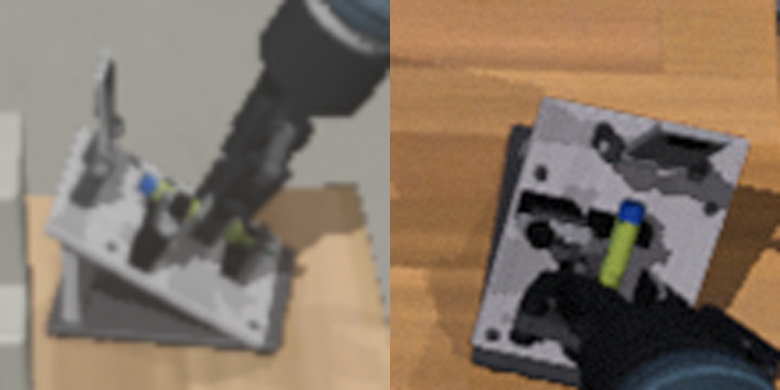

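>>> {"op": "jog_arm", "data": {"series": [[[0,0,-0.02],[0,0,0],-0.2],[[0,0,-0.06],[0,0,0],-0.2],[[0,0,-0.1],[0,0,0],-1],[[0,0,-0.13],[0,0,0],-1],[[0,0,-0.13],[0,0,0],-1]]}}

```text
clock: 12.1
tcp_pos: [0.3541, -0.2935, 0.1981]
tcp_rot: [2.968, -0.279, 0.799]
wrist_force: [-0.5, -0.2, 0.7]
width: -0.0002
```

```bash
python3 -c "
from look import *
look('14',(3.5,0,100),('syringe_back','syringe_front','gate_end'))"
```

```text
12.2 uvn [  2.9  -0.4 171.8] F uvn [-0.3 -0.4 -0.2] w -0.0 toDk (array([ 0.0006, -0.0006,  0.0718]), array([ 0.0023, -0.0012,  0.0004]))
syringe_back [(0.65, array([39.2, -2. , 18.3]))]
syringe_back [(0.55, array([39.5,  4.5, 21.5]))]
syringe_front [(0.63, array([-33.6,  -0.5,  26.5]))]
syringe_front [(0.57, array([-32.9,  -0.2,  24.2]))]
gate_end [(0.57, array([108.3,   0.3,  80.3]))]
gate_end [(0.57, array([ 1.089e+02, -1.000e-01,  8.210e+01]))]
```

View pics/s14.png

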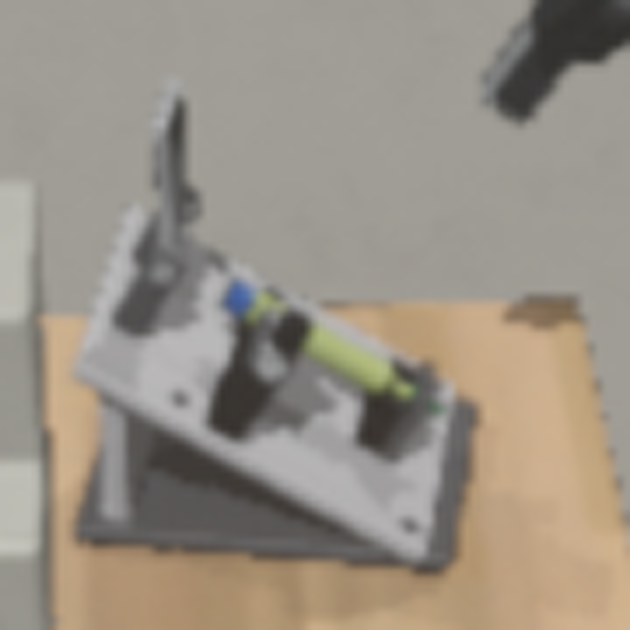

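View pics/t14.png

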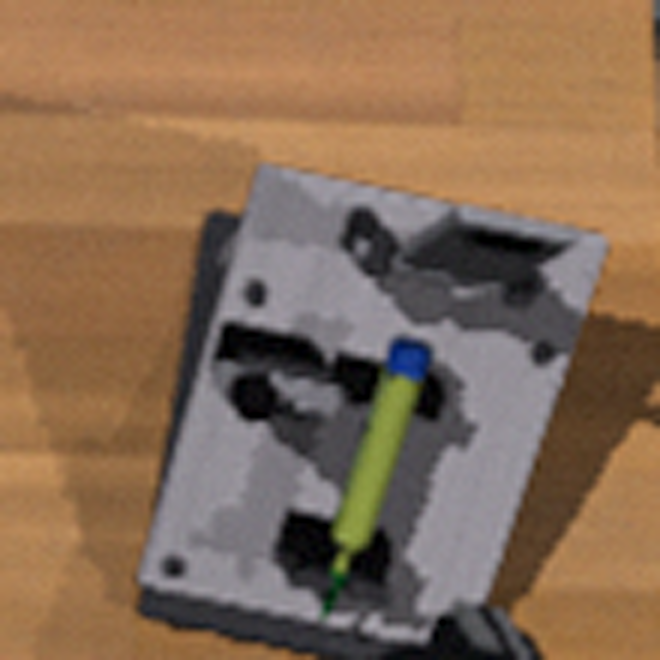

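```bash
cat >> h.py <<'E'
def St(x,y,z):
    c,s=np.cos(ST[2]),np.sin(ST[2]);return np.array([ST[0]+(c*x-s*y)/1e3,ST[1]+(s*x+c*y)/1e3,z/1e3])
RV=Rxz((np.cos(ST[2]),np.sin(ST[2]),0),(0,0,-1))
E
python3 - <<'E'
from look import *
o=r.observe(); print(delta(o,St(82,0,245),RV),St(82,0,245),o["joint_pos"])
E
```

```text
(array([0.1689, 0.0007, 0.038 ]), array([-2.000e-03, -5.227e-01,  2.000e-04])) [ 0.51705516 -0.32282535  0.245     ] [-1.28208787 -0.04483047  2.17398469  0.62627119  0.86079833  0.09631724]
```

>>> {"op": "jog_arm", "data": {"series": [[[0.04,0.001,-0.01],[0,-0.15,0],-1],[[0.08,0.001,0],[0,-0.3,0],-1],[[0.12,0.001,0.01],[0,-0.45,0],-1],[[0.15,0.001,0.028],[0,-0.523,0],-1],[[0.169,0.001,0.038],[0,-0.523,0],-1],[[0.169,0.001,0.038],[0,-0.523,0],-1],[[0.169,0.001,0.038],[0,-0.523,0],-1]]}}

```text
clock: 13.2
tcp_pos: [0.5177, -0.3227, 0.2435]
tcp_rot: [-3.126, 0.29, 0.004]
wrist_force: [-0.1, 0.7, -0.4]
width: -0.0001
```

Run:
```python
from look import *
s,t,o=look('15',None)
cv2.imwrite("pics/s15f.png",s["color"][:,:,::-1])
print(o["tcp_pos"],delta(o,St(82,0,170),RV),o["joint_pos"])
```

```text
13.3 uvn [170.   -0.5 133.1] F uvn [-0.5 -0.5 -0.2] w 0.0001 toDk 
[ 0.51570517 -0.32304223  0.24527409] (array([ 0.0014, -0.0004,  0.0753]), array([-0.0012,  0.0009,  0.0001])) [-7.42979626e-01  3.71326675e-01  1.40339868e+00  4.97758207e-04
  1.36827567e+00  1.01559225e+00]
```

View pics/s15f.png

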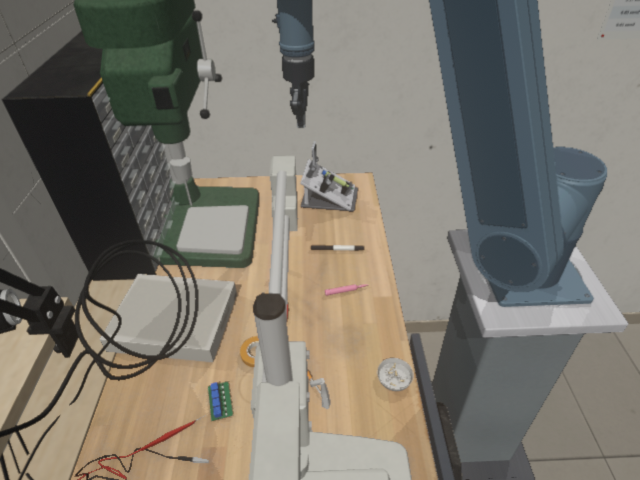

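>>> {"op": "jog_arm", "data": {"series": [[[0.003,0,0.04],[0,0,0],-1],[[0.003,0,0.075],[0,0,0],-1],[[0.003,0,0.075],[0,0,0],-1]]}}

```text
clock: 13.6
tcp_pos: [0.5156, -0.3222, 0.1673]
tcp_rot: [-3.122, 0.297, 0.01]
wrist_force: [-1.6, 0.7, -0.4]
width: 0.0002
```

Run:
```python
from look import *
s,t,o=look('16',None)
print(o["tcp_pos"],delta(o,St(82,0,170),RV))
```

```text
13.7 uvn [136.2  -1.4  68.4] F uvn [ 0.7 -0.9  0.6] w -0.0001 toDk 
[ 0.51847353 -0.32447105  0.1723385 ] (array([-0.0017, -0.0013,  0.0023]), array([ 0.    , -0.0006, -0.0015]))
```

View pics/s16.png

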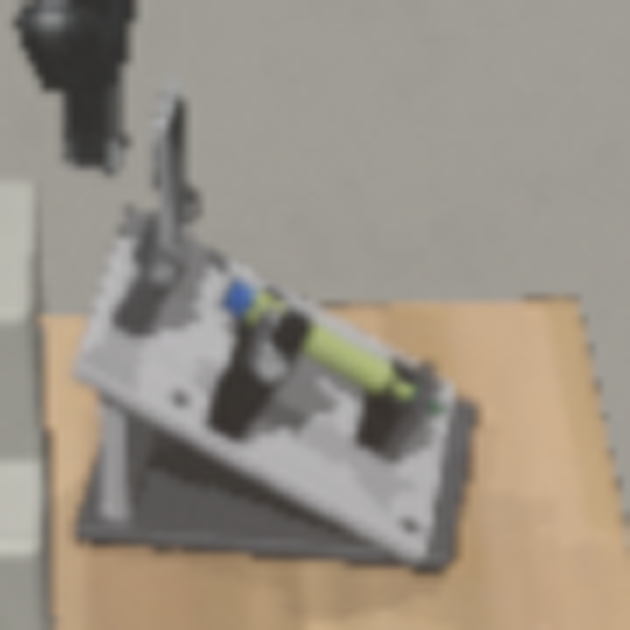

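>>> {"op": "jog_arm", "data": {"series": [[[-0.012,-0.001,-0.006],[0,0,0],-1],[[-0.017,-0.001,-0.008],[0,0,0],-1],[[-0.024,-0.001,-0.008],[0,0,0],-1],[[-0.031,-0.001,-0.007],[0,0,0],-1],[[-0.038,-0.001,-0.004],[0,0,0],-1],[[-0.044,-0.001,0],[0,0,0],-1],[[-0.049,-0.001,0.004],[0,0,0],-1],[[-0.053,-0.001,0.009],[0,0,0],-1],[[-0.057,-0.001,0.015],[0,0,0],-1],[[-0.057,-0.001,0.015],[0,0,0],-1]]}}

```text
clock: 14.7
tcp_pos: [0.463, -0.312, 0.1549]
tcp_rot: [-3.126, 0.295, 0.002]
wrist_force: [0.1, -0.3, -0.5]
width: -0.0002
```

Run:
```python
from look import *
s,t,o=look('17',None,("gate_end",))
print(o["tcp_pos"],"to30 tilt",delta(o,Dk(40,0,36+25+12),Rxz(Dd(1,0,0),-Dd(0,0,1))),delta(o,St(26.3,0,154.6),RV))
```

```text
14.8 uvn [79.4  0.2 82. ] F uvn [0.3 0.9 0.3] w 0.0002 toDk 
gate_end [(0.65, array([-32.6,  -2.5,  26.8]))]
gate_end []
[ 0.4638189  -0.31248106  0.15574052] to30 tilt (array([-0.0296,  0.0002,  0.0275]), array([-4.000e-04,  5.237e-01, -1.000e-04])) (array([-0.0015,  0.0002,  0.0011]), array([-0.0004,  0.0001, -0.    ]))
```

View pics/s17.png

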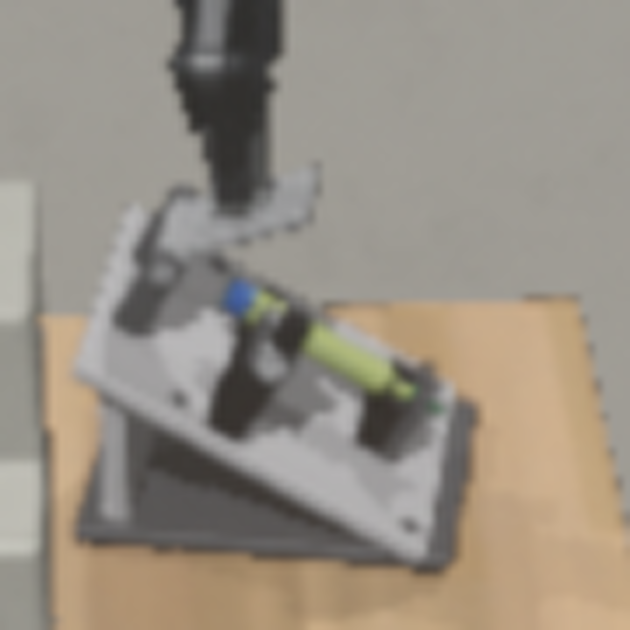

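Run:
```python
from look import *
o=r.observe();RT=Rxz(Dd(1,0,0),-Dd(0,0,1))
for a in((67,0,95),(67,0,91),(57,0,81),(52,0,71),(46,0,62),(44,0,59)):print(a,delta(o,Dk(*a),RT)[0])
```

```text
(67, 0, 95) [-0.0177  0.0001 -0.0046]
(67, 0, 91) [-0.0157  0.0001 -0.0011]
(57, 0, 81) [-0.0193  0.0001  0.0125]
(52, 0, 71) [-0.0187  0.0001  0.0237]
(46, 0, 62) [-0.0194  0.0001  0.0345]
(44, 0, 59) [-0.0196  0.0001  0.0381]
```

>>> {"op": "jog_arm", "data": {"series": [[[-0.006,0,-0.006],[0,0.14,0],-1],[[-0.012,0,-0.006],[0,0.28,0],-1],[[-0.017,0,-0.005],[0,0.42,0],-1],[[-0.017,0,-0.004],[0,0.524,0],-1],[[-0.016,0,0.001],[0,0.524,0],-1],[[-0.019,0,0.008],[0,0.524,0],-1],[[-0.019,0,0.015],[0,0.524,0],-1],[[-0.019,0,0.024],[0,0.524,0],-1],[[-0.0195,0,0.031],[0,0.524,0],-1],[[-0.0195,0,0.033],[0,0.524,0],-1]]}}

```text
clock: 15.9
tcp_pos: [0.4451, -0.3088, 0.1222]
tcp_rot: [2.976, -0.28, 0.798]
wrist_force: [0.2, 0.4, 0.8]
width: 0.0001
```

Run:
```python
from look import *
s,t,o=look('18',(44,0,59),("gate_end",))
```

```text
16.0 uvn [46.2  0.4 62.9] F uvn [-0.6  0.8  0.8] w 0.0002 toDk (array([-0.0022,  0.0004,  0.0039]), array([-0.0009, -0.0003,  0.0003]))
gate_end []
gate_end []
```

View pics/s18.png

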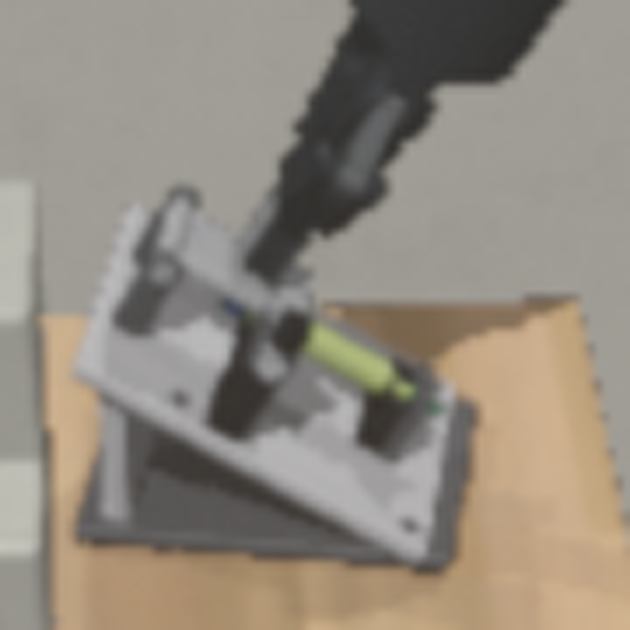

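Nearly down; press the last millimetres gently and watch the force.

>>> {"op": "jog_arm", "data": {"series": [[[-0.003,0,0.001],[0,0,0],-1],[[-0.004,0,0.002],[0,0,0],-1],[[-0.004,0,0.003],[0,0,0],-1],[[-0.004,0,0.004],[0,0,0],-1],[[-0.004,0,0.004],[0,0,0],-1]]}}

```text
clock: 16.6
tcp_pos: [0.4428, -0.3087, 0.1188]
tcp_rot: [2.973, -0.278, 0.799]
wrist_force: [-15.0, 5.1, 17.7]
width: 0.0002
```

Run:
```python
from look import *
s,t,o=look('19',(42,0,59))
```

```text
16.7 uvn [42.5 -0.  60.7] F uvn [-5.1  1.9 22.6] w 0.0 toDk (array([-0.0005, -0.    ,  0.0017]), array([ 0.0011, -0.0017,  0.0014]))
```

>>> {"op": "jog_arm", "data": {"series": [[[0,0,-0.015],[0,0,0],-1],[[-0.005,0,-0.045],[0,0,0],-1],[[-0.012,-0.04,-0.048],[0,0,0],-1],[[-0.012,-0.084,-0.048],[0,0,0],-1],[[-0.012,-0.086,-0.048],[0,0,0],-1],[[-0.012,-0.086,-0.048],[0,0,0],-1]]}}

```text
clock: 17.3
tcp_pos: [0.4259, -0.2167, 0.1535]
tcp_rot: [2.975, -0.277, 0.799]
wrist_force: [0.5, 0.4, -0.1]
width: -0.0001
```

Run:
```python
from look import *
s,t,o=look('20',(31,86,75),("gate_end","bolt_knob"))
```

```text
17.4 uvn [ 31.2  85.2 107.6] F uvn [-0.5 -0.9  0.1] w -0.0001 toDk (array([-0.0002, -0.0008,  0.0326]), array([ 0.0013, -0.0021,  0.0009]))
gate_end [(0.61, array([21.3,  1. , 33.2]))]
gate_end [(0.89, array([22.2,  4.5, 34. ]))]
bolt_knob [(0.45, array([30. , 52.4, 60.9]))]
bolt_knob [(0.62, array([29.9, 48.1, 59.7]))]
```

View pics/s20.png

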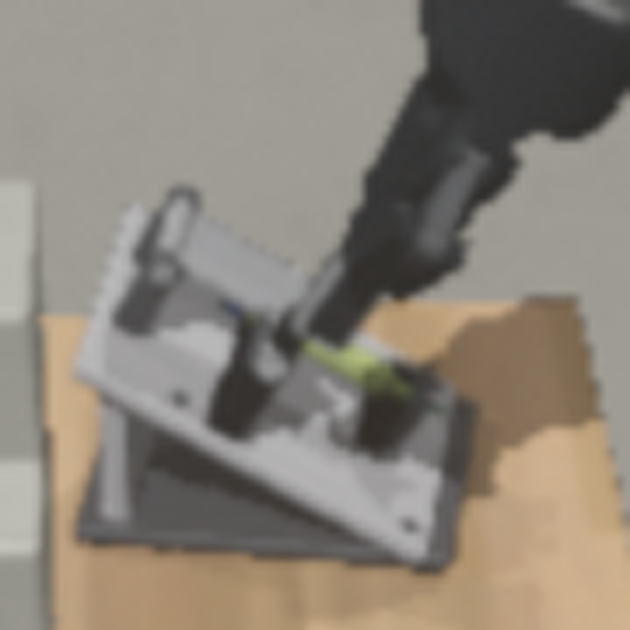

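View pics/t20.png

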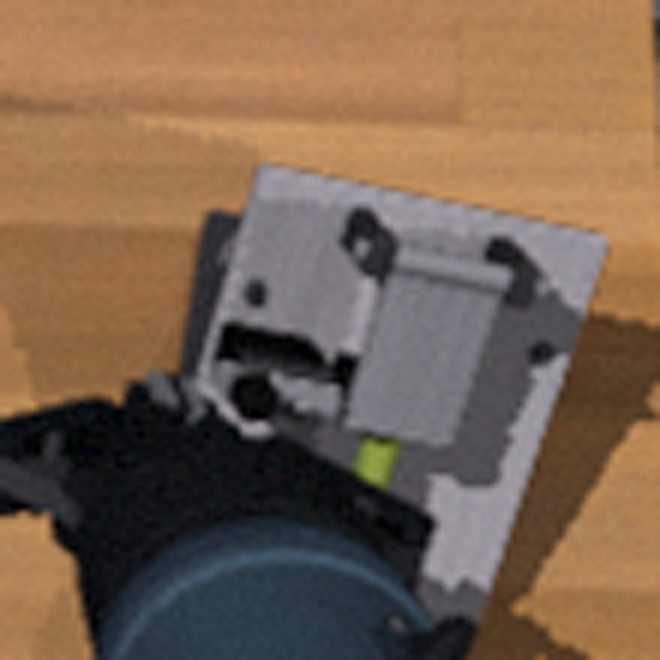

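>>> {"op": "jog_arm", "data": {"series": [[[0,-0.001,0.015],[0,0,0],-1],[[0,-0.001,0.032],[0,0,0],-1],[[0,-0.001,0.032],[0,0,0],-1],[[0,0.008,0.032],[0,0,0],-1],[[0,0.008,0.032],[0,0,0],-1]]}}

```text
clock: 18.1
tcp_pos: [0.4401, -0.2305, 0.1263]
tcp_rot: [2.972, -0.281, 0.8]
wrist_force: [0.6, 0.1, -0.9]
width: 0.0002
```

Run:
```python
from look import *
s,t,o=look('21',(31,54,75),("bolt_knob",))
```

```text
18.2 uvn [30.9 77.1 76. ] F uvn [ 0.   0.8 -0.3] w 0.0003 toDk (array([0.0001, 0.0231, 0.001 ]), array([ 0.0015, -0.0021, -0.0003]))
bolt_knob []
bolt_knob [(0.67, array([33.8, 46.9, 59.8]))]
```

View pics/s21.png

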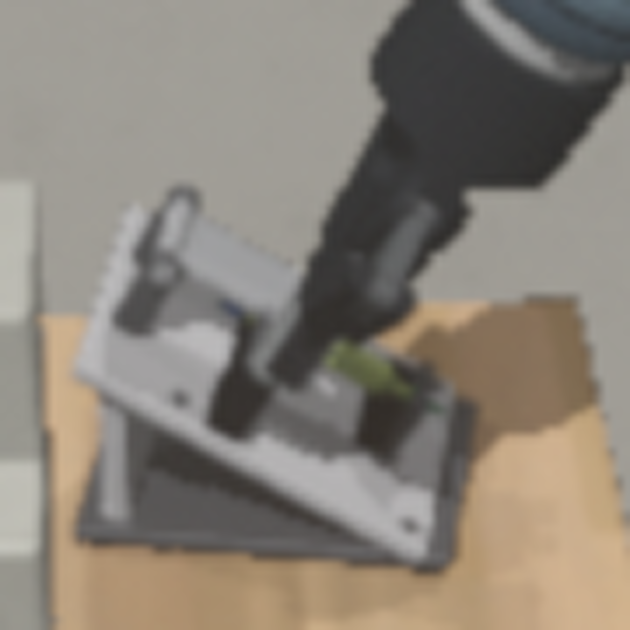

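Now push the knob toward −v.

>>> {"op": "jog_arm", "data": {"series": [[[0,0.004,0],[0,0,0],-1],[[0,0.008,0],[0,0,0],-1],[[0,0.012,0],[0,0,0],-1],[[0,0.016,0],[0,0,0],-1],[[0,0.02,0],[0,0,0],-1],[[0,0.02,0],[0,0,0],-1]]}}

```text
clock: 18.9
tcp_pos: [0.4362, -0.2491, 0.1257]
tcp_rot: [2.974, -0.281, 0.799]
wrist_force: [-0.3, 0.4, 0.2]
width: -0.0001
```

Run:
```python
from look import *
s,t,o=look('22',(31,52,75),("bolt_knob",))
```

```text
19.0 uvn [30.5 57.7 75.5] F uvn [-0.5 -0.3  1.1] w -0.0004 toDk (array([0.0005, 0.0057, 0.0005]), array([ 0.0008, -0.0013, -0.0001]))
bolt_knob []
bolt_knob [(0.53, array([34.5, 36.5, 58. ]))]
```

View pics/b22.png

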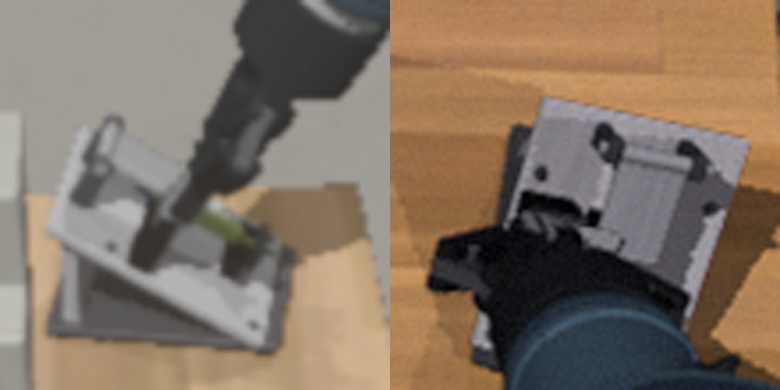

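>>> {"op": "jog_arm", "data": {"series": [[[0,0.003,0],[0,0,0],-1],[[0,0.006,0],[0,0,0],-1],[[0,0.008,0],[0,0,0],-1],[[0,0.008,0],[0,0,0],-1]]}}

```text
clock: 19.5
tcp_pos: [0.4347, -0.2565, 0.1256]
tcp_rot: [2.974, -0.281, 0.799]
wrist_force: [-0.6, 0.3, 0.1]
width: -0.0001
```

Run:
```python
from look import *
s,t,o=look('23',(31,52,75),("bolt_knob",))
```

```text
19.6 uvn [30.5 49.9 75.5] F uvn [ 0.7  0.5 -0.6] w 0.0 toDk (array([ 0.0005, -0.0021,  0.0005]), array([ 0.0005, -0.0012,  0.    ]))
bolt_knob []
bolt_knob []
```

>>> {"op": "jog_arm", "data": {"series": [[[0,0.002,0],[0,0,0],-1],[[0,0.004,0],[0,0,0],-1],[[0,0.004,0],[0,0,0],-1]]}}

```text
clock: 20.0
tcp_pos: [0.4341, -0.2577, 0.1252]
tcp_rot: [2.98, -0.279, 0.8]
wrist_force: [3.1, 7.2, 2.9]
width: -0.0001
```

Run:
```python
from look import *
s,t,o=look('24',(31,52,75),("bolt_knob",))
```

```text
20.1 uvn [30.  48.5 75.3] F uvn [1.6 8.3 2. ] w -0.0002 toDk (array([ 0.001 , -0.0035,  0.0003]), array([-0.005 , -0.0005,  0.0003]))
bolt_knob []
bolt_knob [(0.63, array([31.4, 25.6, 61.9]))]
```

View pics/b24.png

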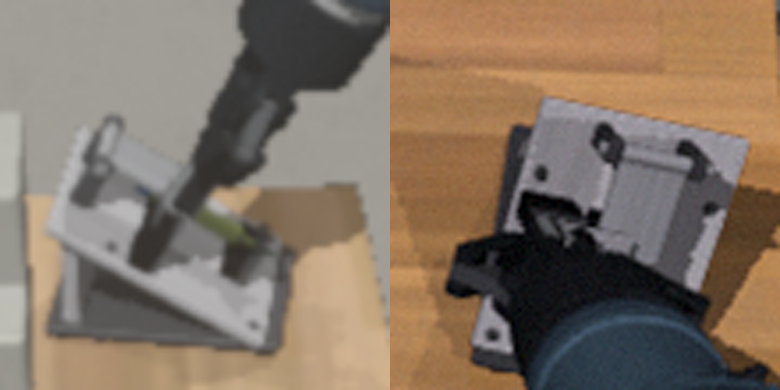

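>>> {"op": "jog_arm", "data": {"series": [[[0,0.002,0],[0,0,0],-1],[[0,0.002,0],[0,0,0],-1],[[0,-0.01,0],[0,0,0],-1],[[0,-0.02,-0.01],[0,0,0],-1],[[0,-0.03,-0.05],[0,0,0],-1],[[0,-0.03,-0.1],[0,0,0],-1],[[0,-0.03,-0.14],[0,0,0],-1],[[0,-0.03,-0.14],[0,0,0],-1]]}}

```text
clock: 21.0
tcp_pos: [0.3706, -0.2196, 0.2519]
tcp_rot: [2.963, -0.278, 0.804]
wrist_force: [-0.5, -0.0, 0.3]
width: 0.0001
```

Run:
```python
from look import *
s,t,o=look('25',None,("bolt_knob","gate_end","syringe_front"))
print(o["tcp_pos"])
cv2.imwrite("pics/t25f.png",t["color"][:,:,::-1])
```

```text
21.1 uvn [ 31.   75.2 216.4] F uvn [-0.6  0.3 -0.9] w 0.0002 toDk 
bolt_knob [(0.52, array([31. , 27.8, 60.3]))]
bolt_knob []
gate_end [(0.46, array([21.4, -1.4, 33. ]))]
gate_end [(0.79, array([20.5,  1.6, 32.9]))]
syringe_front [(0.42, array([-31.9,  -3.2,  23.3]))]
syringe_front []
[ 0.37066895 -0.21839113  0.2479161 ]
```

View pics/s25.png

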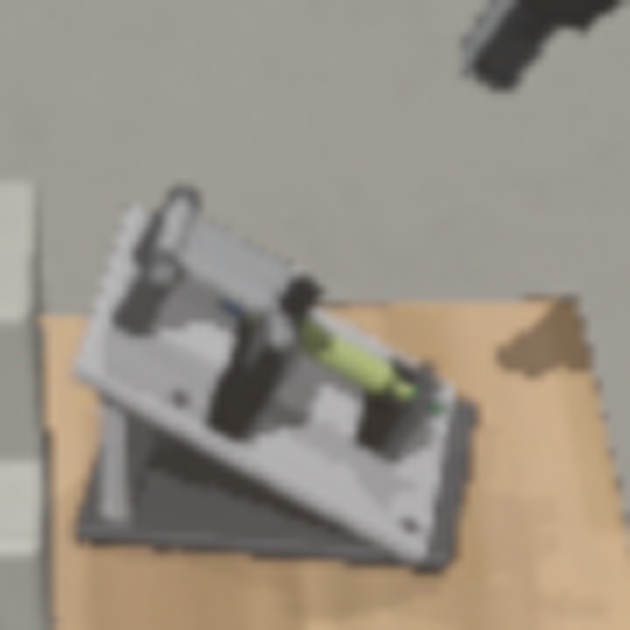

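View pics/t25.png

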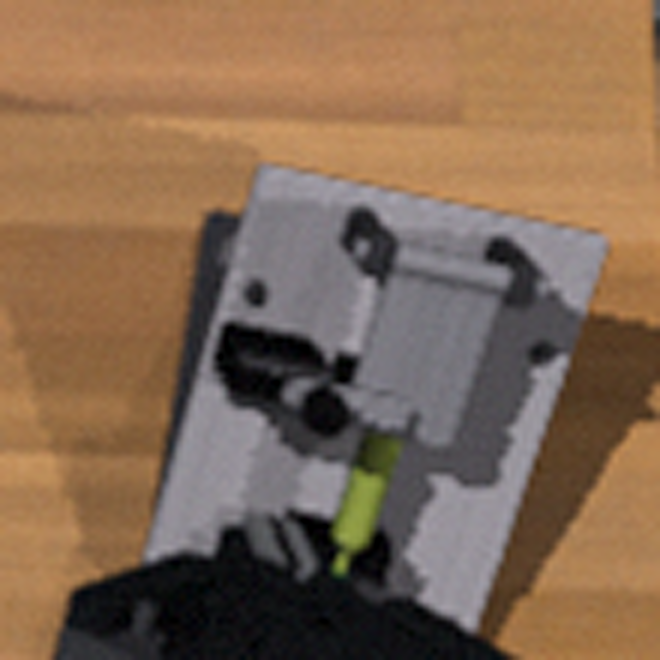

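Run:
```python
from look import *
t=C["top"];s=C["side"]
for v in(54,30): print(v,(proj(t,Dk(31,v,62))[0]-[400,190]+.5)*6,(proj(s,Dk(31,v,62))[0]-[290,130]+.5)*7)
print(r.close_job())
```

```text
54 [251.9242713 403.3960371] [297.17843284 319.4094101 ]
30 [327.73740674 419.64377932] [306.05741811 283.80170355]
the job is handed in; nothing more can be done
None
```

The syringe is in the cradle, the clamp plate is down and the bolt is across; I handed the job in at about 21 s of the 54 s allowed.

**What I did:**
- I picked up the yellow-green syringe with the blue cap, not the pink look-alike. The first grip sat too high on the barrel, so I opened, lowered and gripped again.
- I laid it in the V-cradle nozzle downhill and slid it against the stop until the wrist felt about 10 N.
- I pushed the clamp plate down from behind with the closed fingers.
- I pushed the knob across and moved the gripper clear.

**Last checks:**

| Part | Check | Result | Should be |
|---|---|---|---|
| Syringe (before the clamp closed) | Front of barrel, both cameras | u about −33 | u −33 |
| Syringe (before the clamp closed) | Back of barrel, both cameras | u about 39 | u 40 |
| Clamp plate | Free end, both cameras | u about 21, n 33 | u 21, n 33 |
| Clamp plate | Push-down force | hard stop at about 23 N | – |
| Bolt | Push force | hard stop at about 8 N | – |
| Bolt | Knob in the top picture | at about v 30 | v 30 |

**Checks that disagreed or were missing:**
- The side camera's network put the knob at v 28, about 2 mm off. The top camera's network missed it in the last picture.
- In the last picture only the side camera reported the syringe front, at u −32. The gripper blocks part of the top view there.
- The grip width read about 11 mm on the 13 mm barrel, but it held without slipping.
- I never touched the marker, dish or cutters, but I did not measure their positions at the end.

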